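Find the flush catch and open the incubator cover

ROBOT

A 7-joint arm with a two-finger parallel gripper is mounted at the origin on the work surface. World frame = base frame: x ahead of the robot, y to its left, z up, the work surface at z = 0. Lengths are in m, angles in rad, forces in N, time in s.
With the tool pointing down it reaches from about 0.425 to 0.875 m from the base axis. Payload 4.7 kg.
Tool frame: the origin (TCP) lies at the very end of the fingers, on their centre line; the grasp point (between the pads) lies 19 mm behind it (ctrl.grasp_offset is the distance from the TCP to the grasp point, in m); z points along the fingers, y is the direction in which the jaws open and shut (so a half turn about z gives the same grasp; the last joint's range is limited). The gripper opens to 87 mm and grips with 3 to 60 N. Pads are 19 mm wide; open, the fingers measure 117 mm over their backs; the gripper's body (75 mm by 190 mm) begins 51 mm behind the grasp point.
Start: joints at [1.295, 0.321, -0.07, 1.45, 0.023, 1.371, -0.057], TCP at [0.186, -0.623, 0.196] pointing down, gripper open.
Joint ranges: [-2.86, 2.86], [-0.3, 2.09], [-1.38, 1.24], [0.06, 2.45], [-1.56, 4.7], [0.09, 2.05], [-2.69, 2.69]. Speed limits (rad/s): [2.57, 2.57, 3.14, 3.14, 3.14, 3.14, 3.14].

INTERFACE

Orientations are given as a rotation vector (axis times angle).
In Python, from bench import ctrl gives the robot as it stands.
- The arm moves only by the shell command python3 -m creep 'ROWS' [FORCE]. ROWS is JSON, a list that holds one entry, the list of rows, each a list of 7 numbers: the opening, from 0 (shut) to 1 (fully open), then the shift along the tool's x, y, z in mm, then the turn, a rotation vector about the tool's x, y, z in rad. In form: [[[grip, dx, dy, dz, rx, ry, rz], ...]]. A call has 1 to 5 rows; each row is the pose to reach, as a shift and turn from the pose commanded when the call began, along the tool's axes at that moment; what a row does not reach only later rows make up. A row lasts 1/10 s, in which the tool goes at most 50 mm and 8.59 degrees, less where a joint would pass 70% of its speed; a pose out of reach is approached as far as the arm can. A call with a gripper value outside its range is refused whole. The fingers move at their own pace and stop on an object; FORCE is the grip in N (left out, the last holds). Time passes only in rows, so rows that repeat a pose let the fingers close. It gives the time, the measured TCP pose, the force and the opening at its end, in the units of the state.
- ctrl.get_state(): the state, without advancing time (a new reading comes with each control period).
- ctrl.get_image(name): name is "side" or "top" or "wrist"; returns the picture (480x640x3 uint8, red, green, blue); there is no depth.
- ctrl.camera_params(name): a dict with "K" (3x3 intrinsics, pixels), "k1" (the pictures are not rectified: a ray, as slopes to the right and down, at radius r is drawn at 1 + k1 r^2 times it, then the intrinsics apply), "pose" (4x4, takes a point from camera to world coordinates). Camera axes: x right, y down, z forward; pixel columns grow to the right and rows downward; lengths in m; the calibration is good to about 2 mm. A picture is of the moment at which its call begins: read the wrist's pose just before it. camera_params takes no time and is no camera call; for the wrist camera it gives the pose at the moment of the call.
- ctrl.close_job(): hands the job in, once; it reports no verdict.
The state is a dict: "time": time; "joint_positions": joint angles; "qd": joint speeds; "joint_torque": joint torques, N m; "position": TCP position; "tool_rot": TCP orientation; "ft_force": force on the tool from outside, world axes, zero at the start; "torque": the same for the moment, N m; "grip_width": opening from 0.0 (shut) to 1.0 (fully open).
Only numpy, scipy, OpenCV 4.12 (cv2) and the standard library are available. Lean on these libraries where they do the work, as an engineer would, in place of code of your own. Each camera call takes 0.05 s, during which the arm holds its last target. There are 200 camera calls.

TASK

Open the clear cover of the egg incubator. It is held shut by a concealed catch: a plain push plate set almost flush in the flat white deck in front of the cover, somewhere along the deck's centre line. Feel lightly across the deck with the fingertips until a spot gives, press it until the cover springs up, then take the hand away and leave the cover standing open; pick nothing up and leave everything else where it stands.

Things in the scene. Friction and masses are not known exactly. Their poses are not given: they have to be found in the camera images.
- incubator: Bench egg incubator, white plastic, fixed: 360 mm deep (its x), 440 mm wide (its y), 120 mm to the deck. Origin: centre of its underside, at bench height; x points to the back (hinge side, away from the robot), y to its left, z up. The flat level rigid deck spans x -180 to -60 mm over the full width. The shut cover stands 28 mm above the deck, behind x = -54 mm, 411 mm wide.
- deck_mid (a point): Middle of the front deck, on its surface, midway between its ends (incubator x -120, y 0, z 120 mm); axes as the incubator's. The push plate, same white plastic, 46 mm (x) by 60 mm (y), lies 2 mm below the deck in an opening 49 by 63 mm. Its centre is on this point's y axis, anywhere from -61 to +61 mm; the place differs each time and is not given: feel for it or look for its outline.
- catch (a joint): Travel of the push plate, m: 0 at rest, 0.006 fully down. It sinks straight down against a spring, 1.5 N at the start to 5 N fully down, frees the cover after about 4 mm, and springs back up when let go. The deck around it is rigid.
- cover (a joint): Angle of the clear cover, rad, about its hinge along y at the back (incubator x +155, z 120 mm): 0 shut, 1.15 standing open, its limit. Once freed, a damped spring raises it in about 1.5 s and keeps it up. 206 mm from hinge to front edge; the edge swings up and back, away from the front deck.
- cup_egg: Brown egg in a grey cup, 48 mm across, 69 mm tall, standing on the left end of the deck, some 185 mm from the incubator's middle. Origin: centre of its underside. To be left alone.
- thermometer: Flat black round thermometer, 44 mm across, 14 mm tall, lying on the right end of the deck, some 185 mm from the incubator's middle. Origin: centre of its underside. To be left alone.
- egg_tray: Pulp egg tray with eggs, 246 by 150 mm, 69 mm tall, left of the incubator. Origin: centre of its underside. To be left alone.
- egg_scale: Grey egg scale, 150 by 120 mm, 34 mm tall, right of the incubator. Origin: centre of its underside. To be left alone.
- candling_torch: Black torch standing on its tail, 46 mm across, 136 mm tall, right of the incubator. Origin: centre of its underside. To be left alone.
- spray_bottle: White spray bottle, 72 mm across, 189 mm tall, left of the incubator. Origin: centre of its underside. To be left alone.

How it is judged:
By the outcome, as a careful person would: the job done as asked, in the order asked, and still so for the second after the job is handed in, with the robot touching nothing.
It also fails if it takes over 48 s, if anything falls off the work surface, if the arm or the gripper's body presses on something with over 40 N, if the wrist force passes 120 N, or if a joint passes its speed limit or range.

## Working session

There is one attempt and no reset: what is moved stays moved. The work goes in short steps, Python scripts to look and compute and a shell command to move; the robot and the scene stay as the last step left them, time stands still between calls to the robot, and variables do not carry over. Pictures are saved under pics/ and viewed, about 8 in all and at most 12, crops included, and the job is handed in when it is done.

```bash
mkdir -p pics; python3 - <<'E'
from bench import ctrl
import cv2,numpy as np
s=ctrl.get_state();print({k:np.round(v,3).tolist() for k,v in s.items()})
for n in("top","side"):
    p=ctrl.camera_params(n);print(n,np.round(p["K"],1).tolist(),p["k1"],np.round(p["pose"],4).tolist())
    cv2.imwrite(f"pics/{n}0.png",ctrl.get_image(n)[:,:,::-1])
E
```

```text
{'time': 0.0, 'joint_positions': [1.295, 0.322, -0.07, 1.452, 0.023, 1.371, -0.057], 'qd': [-0.0, -0.002, -0.001, -0.001, -0.001, -0.0, -0.002], 'joint_torque': [0.0, -49.129, -0.404, -31.253, -0.064, 0.044, 0.0], 'position': [0.186, -0.622, 0.195], 'tool_rot': [-3.107, -0.453, 0.001], 'ft_force': [0.108, 1.3, -0.476], 'torque': [0.007, 0.014, 0.036], 'grip_width': 1.0}
top [[499.2, 0.0, 317.4], [0.0, 499.2, 233.3], [0.0, 0.0, 1.0]] -0.0134985692571299 [[0.0023, -0.9944, 0.1059, 0.4438], [-1.0, -0.0029, -0.0059, -0.0088], [0.0062, -0.1059, -0.9944, 1.5405], [0.0, 0.0, 0.0, 1.0]]
side [[481.0, 0.0, 315.0], [0.0, 481.0, 240.5], [0.0, 0.0, 1.0]] 0.004499497848070289 [[-0.8645, -0.3294, 0.3796, 0.1912], [-0.5026, 0.5569, -0.6613, 0.7416], [0.0065, -0.7625, -0.647, 0.8349], [0.0, 0.0, 0.0, 1.0]]
```

View pics/top0.png

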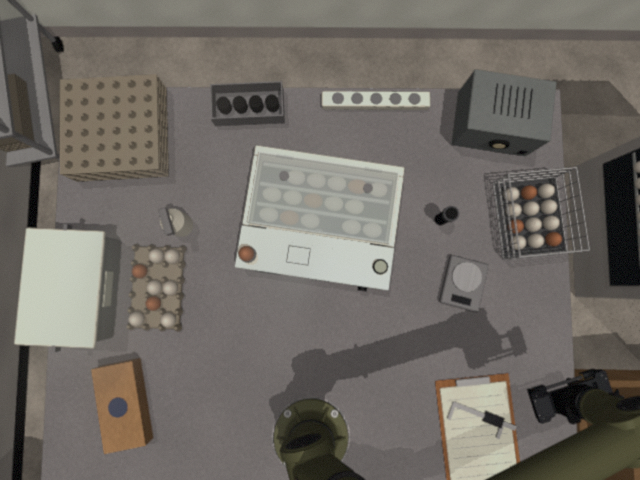

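View pics/side0.png

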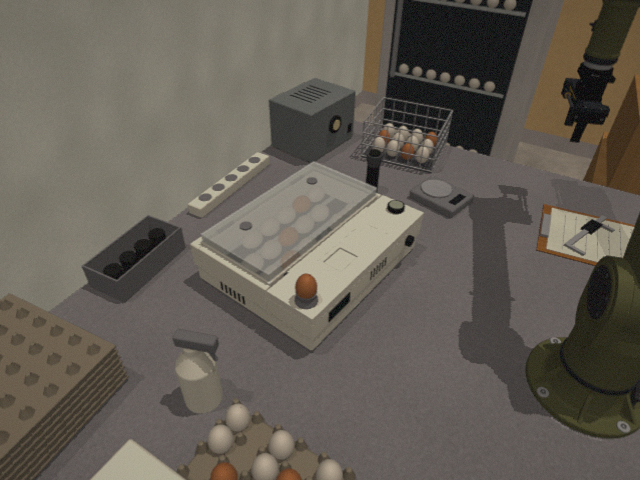

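The top view shows the incubator with front corners near (236,267) and (390,290). A faint rectangle lies on the deck at about (298,255), and at about (340,257) in the side view. I'll enlarge both views and locate it.

```bash
cat > h.py <<'E'
import numpy as np,cv2
from bench import ctrl
def cast(n,uv,z,p=None):
    p=p or ctrl.camera_params(n);K=np.array(p["K"]);T=np.array(p["pose"])
    d=np.array([(uv[0]-K[0,2])/K[0,0],(uv[1]-K[1,2])/K[1,1]]);r=d.copy()
    for _ in range(10): r=d/(1+p["k1"]*(r@r))
    w=T[:3,:3]@np.array([*r,1]);return T[:3,3]+w*(z-T[2,3])/w[2]
E
python3 - <<'E'
import cv2,numpy as np
from h import *
t=cv2.imread("pics/top0.png");s=cv2.imread("pics/side0.png")
a=cv2.resize(t[215:300,225:405],None,fx=4.4,fy=3.5*1.0,interpolation=3) if 0 else cv2.resize(t[215:300,225:405],None,fx=4,fy=4,interpolation=cv2.INTER_CUBIC)
b=cv2.resize(s[195:305,260:440],None,fx=4,fy=4,interpolation=cv2.INTER_CUBIC)[:,:720]
def st(i): 
    g=i.astype(float); return np.clip((g-90)*1.55,0,255).astype(np.uint8)
cv2.imwrite("pics/a.png",a);cv2.imwrite("pics/b.png",b)
hsv=cv2.cvtColor(t,cv2.COLOR_BGR2HSV)
print(t[262,330],t[300,330],t[255,298],hsv[262,330])
for uv in[(236,267),(390,290),(298,255)]:print(uv,cast("top",uv,.12).round(4))
print(cast("side",(340,257),.12).round(4))
E
```

```text
[197 203 198] [104 105 110] [189 198 193] [ 55   8 203]
(236, 267) [0.4982 0.2138 0.12  ]
(390, 290) [ 0.4342 -0.2231  0.12  ]
(298, 255) [0.5328 0.0379 0.12  ]
[0.5349 0.0314 0.12  ]
```

View pics/a.png

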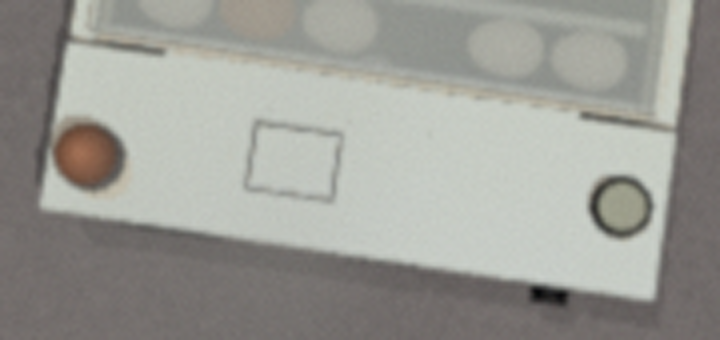

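View pics/b.png

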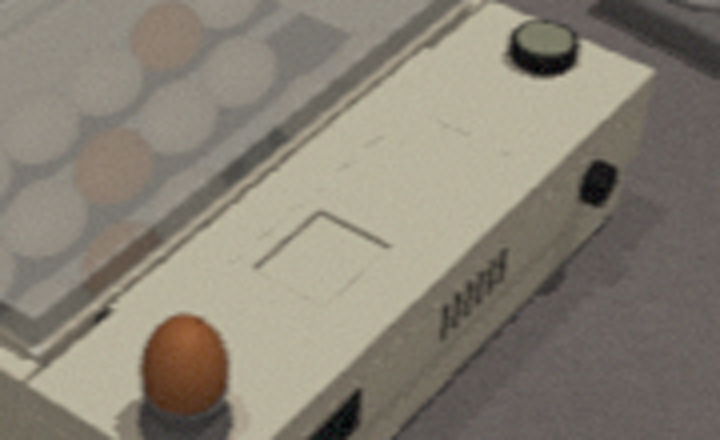

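The plate centre is at about (0.533, 0.036), with the side view agreeing within a few mm. The deck edge measures 0.4416 m against 0.440 given, and the incubator's yaw is about -8.4°. That puts the plate at incubator y ≈ +51 mm, inside the ±61 range. Next I'll shut the gripper, rise, and travel there.

```bash
python3 -m creep '[[[0,0,0,-40,0,0,0],[0,20,-20,-55,0,0,0],[0,51,-52,-55,0,0,0],[0,82,-84,-55,0,0,0],[0,113,-115,-55,0,0,0]]]' 20
python3 -m creep '[[[0,31,-32,0,0,0,0],[0,62,-64,0,0,0,0],[0,93,-96,0,0,0,0],[0,124,-128,0,0,0,0],[0,155,-160,0,0,0,0]]]'
python3 - <<'E'
from h import *
from scipy.spatial.transform import Rotation as R
s=ctrl.get_state();r=R.from_rotvec(s["tool_rot"])
print(s["time"],s["position"],r.as_matrix().round(3).tolist(),"shift mm",(r.inv().apply(np.array([.5325,.0365,.22])-s["position"])*1e3).round(1))
E
```

```text
time: 0.6
position: [0.2616, -0.4787, 0.251]
tool_rot: [-3.108, -0.453, 0.0]
ft_force: [0.6, -0.3, 0.7]
grip_width: 0.628
time: 1.1
position: [0.3643, -0.2809, 0.2511]
tool_rot: [3.109, 0.453, -0.001]
ft_force: [0.6, -0.6, 0.8]
grip_width: 0.169
1.1 [ 0.36429537 -0.28092937  0.25107909] [[0.958, 0.286, -0.0], [0.286, -0.958, -0.0], [-0.0, 0.0, -1.0]] shift mm [ 251.9 -256.1   31. ]
```

```bash
python3 -m creep '[[[0,31,-32,0,0,0,0],[0,62,-64,0,0,0,0],[0,93,-96,0,0,0.14,0],[0,124,-128,0,0,0,0],[0,155,-160,0,0,0,0]]]' >/dev/null
python3 -m creep '[[[0,32,-32,0,0,0,0.14],[0,65,-65,0,0,0,0.28],[0,97,-96,10,0,0,0.42],[0,97,-96,30,0,0,0.436],[0,97,-96,30,0,0,0.436]]]'
python3 - <<'E'
from h import *
from scipy.spatial.transform import Rotation as R
cv2.imwrite("pics/w1.png",ctrl.get_image("wrist")[:,:,::-1])
s=ctrl.get_state();r=R.from_rotvec(s["tool_rot"])
print(s["time"],s["position"],r.as_matrix().round(3).tolist(),"shift mm",(r.inv().apply(np.array([.5325,.0365,.22])-s["position"])*1e3).round(1),s["ft_force"])
p=ctrl.camera_params("wrist");print(np.round(p["K"],1).tolist(),p["k1"],np.round(p["pose"],4).tolist())
E
```

```text
time: 2.1
position: [0.5307, 0.0379, 0.2184]
tool_rot: [-3.132, 0.221, 0.008]
ft_force: [-0.3, 0.3, 0.3]
grip_width: 0.005
2.15 [0.53101096 0.03557949 0.21973997] [[0.99, -0.141, -0.004], [-0.141, -0.99, 0.001], [-0.004, -0.0, -1.0]] shift mm [ 1.3 -1.1 -0.3] [-0.17026508 -0.55072198  0.41464892]
[[418.6, 0.0, 316.9], [0.0, 418.6, 245.1], [0.0, 0.0, 1.0]] -0.019305263832560534 [[-0.1417, -0.946, -0.2914, 0.6103], [-0.9899, 0.1354, 0.0416, 0.0242], [0.0001, 0.2944, -0.9557, 0.4061], [0.0, 0.0, 0.0, 1.0]]
```

View pics/w1.png

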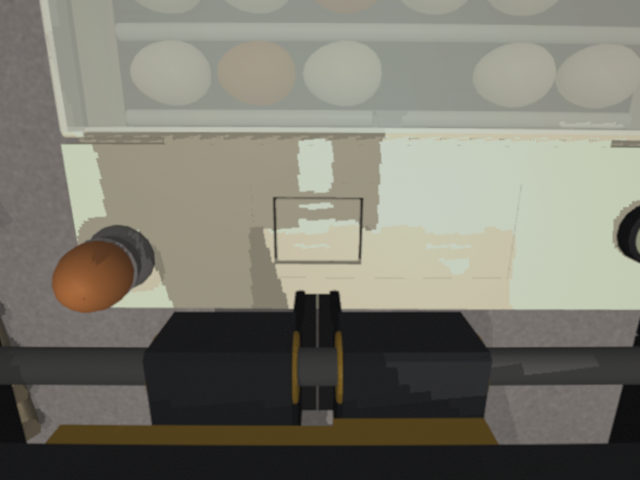

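In the wrist view the plate spans (275,198) to (361,263), with its centre at (318,230). That casts to about (0.534, 0.034), so three views agree and the TCP is over the plate. I'll descend to just above it.

```bash
python3 -m creep '[[[0,1,0,40,0,0,0],[0,1,0,80,0,0,0],[0,1,0,92,0,0,0],[0,1,0,94,0,0,0],[0,1,0,94,0,0,0]]]'
python3 -m creep '[[[0,0,0,1,0,0,0],[0,0,0,2,0,0,0],[0,0,0,3,0,0,0],[0,0,0,4,0,0,0],[0,0,0,5,0,0,0]]]'
python3 -m creep '[[[0,0,0,1,0,0,0],[0,0,0,2,0,0,0],[0,0,0,2,0,0,0]]]'
```

```text
time: 2.65
position: [0.5342, 0.0337, 0.1289]
tool_rot: [3.133, -0.231, 0.003]
ft_force: [0.5, -0.5, 0.9]
grip_width: 0.009
time: 3.15
position: [0.5334, 0.0344, 0.1224]
tool_rot: [3.133, -0.229, 0.0]
ft_force: [0.6, -0.3, -0.6]
grip_width: 0.004
time: 3.45
position: [0.5331, 0.0344, 0.1201]
tool_rot: [3.133, -0.229, -0.001]
ft_force: [0.6, -0.1, -0.6]
grip_width: 0.004
```

```bash
python3 -m creep '[[[0,0,0,1,0,0,0],[0,0,0,2,0,0,0],[0,0,0,3,0,0,0],[0,0,0,3,0,0,0]]]'
python3 -m creep '[[[0,0,0,1,0,0,0],[0,0,0,2,0,0,0],[0,0,0,2,0,0,0]]]'
```

```text
time: 3.85
position: [0.5331, 0.0344, 0.1171]
tool_rot: [3.133, -0.229, -0.001]
ft_force: [0.1, -0.5, -0.6]
grip_width: 0.005
time: 4.15
position: [0.5332, 0.0344, 0.1151]
tool_rot: [3.133, -0.229, -0.0]
ft_force: [0.6, -0.4, 0.2]
grip_width: 0.007
```

```bash
python3 -m creep '[[[0,0,0,1,0,0,0],[0,0,0,1,0,0,0]]]'
python3 -m creep '[[[0,0,0,1,0,0,0],[0,0,0,1,0,0,0]]]'
python3 -m creep '[[[0,0,0,1,0,0,0],[0,0,0,1,0,0,0]]]'
```

```text
time: 4.35
position: [0.5332, 0.0344, 0.1142]
tool_rot: [3.133, -0.229, -0.0]
ft_force: [-0.6, 0.3, 0.8]
grip_width: 0.004
time: 4.55
position: [0.5332, 0.0344, 0.1132]
tool_rot: [3.133, -0.229, -0.0]
ft_force: [1.2, 0.5, 0.0]
grip_width: 0.008
time: 4.75
position: [0.5332, 0.0344, 0.1122]
tool_rot: [3.133, -0.229, -0.0]
ft_force: [0.7, -0.2, -0.5]
grip_width: 0.005
```

```bash
python3 - <<'E'
from h import *
i=ctrl.get_image("side")[:,:,::-1];cv2.imwrite("pics/s2.png",i)
cv2.imwrite("pics/s2c.png",cv2.resize(i[170:320,240:440],None,fx=4,fy=4,interpolation=cv2.INTER_CUBIC))
E
```

```text
(no output)
```

View pics/s2c.png

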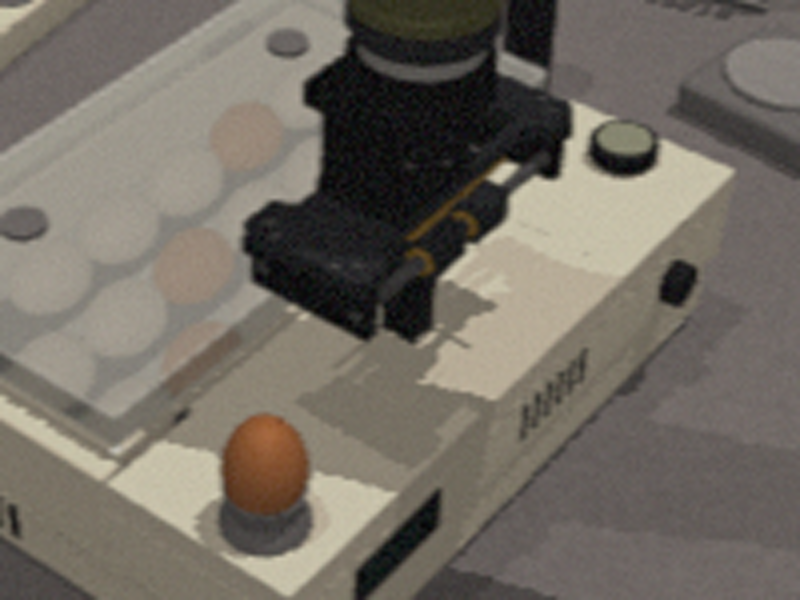

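The side view shows the fingertips ending near crop (410,335), which is pixel (342,254). I'll project the TCP and compare, in case the readings don't match the scene height.

```bash
python3 - <<'E'
from h import *
i=cv2.imread("pics/s2.png")
g=i[170:320,240:440].max(2)
for r in range(80,92):print(r+170,g[r,92:112])
p=ctrl.camera_params("side");T=np.linalg.inv(p["pose"])
ux=np.array([.99,-.141,0]);uy=np.array([.141,.99,0]);c=np.array([.5332,.0344,.112])
for dz in(0,.01):
  for a in(-.0095,.0095):
    for b in(-.015,.015):
      q=(c+a*ux+b*uy+[0,0,dz]);q=T[:3,:3]@q+T[:3,3];print(dz,a,b,np.round(np.array(p["K"])@(q/q[2]),1)[:2])
s=ctrl.get_state();print(s["ft_force"],s["torque"],s["position"])
for z in(.11,.12,.13):print(z,cast("side",(342.5,254),z))
E
```

```text
250 [ 31  52  87  80  26  28  14  24  25  28  20  29  26  20  21  43  89 120
 125 116]
251 [ 25  36  66  68  29  18  16  14  24  23  29  12  27  26  25  47 101 149
 152 124]
252 [ 22  44  87 104  79  56  39  17  14  12  25  20  26  28  48  79 110 126
 122 117]
253 [ 27  48  93 120 120 129 111  59  30   9  19  16  35  74 109 156 170 143
 114 113]
254 [ 57  97 116 122 121 122 116  99  62  39  27  40  88 124 156 183 158 123
 118 115]
255 [ 93 121 122 120 118 121 116 119 119 102  58  64 109 155 177 159 127 114
 123 153]
256 [117 120 117 118 121 122 118 116 120 119 118 118 151 155 130 120 115 121
 153 181]
257 [119 121 118 118 120 118 120 117 118 118 120 121 125 122 118 119 118 152
 182 182]
258 [117 118 118 117 121 116 117 120 118 120 118 117 119 119 119 117 122 156
 182 184]
259 [116 119 115 119 119 119 116 118 119 120 119 118 118 116 121 117 117 151
 179 186]
260 [121 122 117 117 116 118 120 118 116 118 114 118 117 119 117 116 122 159
 185 183]
261 [119 125 132 118 118 118 121 119 122 118 120 117 117 117 117 123 155 181
 182 180]
0 -0.0095 -0.015 [347.3 259. ]
0 -0.0095 0.015 [339.4 266.2]
0 0.0095 -0.015 [340.4 255.4]
0 0.0095 0.015 [332.4 262.5]
0.01 -0.0095 -0.015 [347.5 255.6]
0.01 -0.0095 0.015 [339.6 262.8]
0.01 0.0095 -0.015 [340.6 252. ]
0.01 0.0095 0.015 [332.5 259.2]
[-0.99422082 -0.19805525 -0.35585175] [ 0.05730978  0.01439629 -0.01834801] [0.53321974 0.03437583 0.1122456 ]
0.11 [0.53953528 0.00970224 0.11      ]
0.12 [0.53473    0.01979822 0.12      ]
0.13 [0.52992472 0.02989421 0.13      ]
```

Both views agree: in the side view the tips sit about 10 px higher than the reported TCP would project. In the wrist view the tip edge at row 293 also implies tips about 25 mm above it. So the fingertips really are some 25 mm above the deck and the lack of force is genuine. I'll keep feeling down gently, watching the force.

```bash
python3 -m creep '[[[0,0,0,2,0,0,0],[0,0,0,4,0,0,0],[0,0,0,6,0,0,0],[0,0,0,8,0,0,0],[0,0,0,8,0,0,0]]]' | grep -E 'pos|force'
python3 -m creep '[[[0,0,0,1,0,0,0],[0,0,0,2,0,0,0],[0,0,0,3,0,0,0],[0,0,0,3,0,0,0]]]'| grep -E 'pos|force'
python3 - <<'E'
from h import *
f=[]
s=ctrl.get_state();print(s["position"],s["ft_force"],s["torque"])
i=ctrl.get_image("side")[:,:,::-1]
cv2.imwrite("pics/s3c.png",cv2.resize(i[200:300,280:420],None,fx=5,fy=5,interpolation=cv2.INTER_CUBIC))
E
```

```text
position: [0.533, 0.0344, 0.1039]
ft_force: [-0.1, -0.0, 0.1]
position: [0.5332, 0.0343, 0.1012]
ft_force: [-0.2, 0.3, -0.8]
[0.53318622 0.03434557 0.10117666] [-0.16506068  0.30039719 -0.77362711] [0.05495711 0.00838451 0.07304489]
```

View pics/s3c.png

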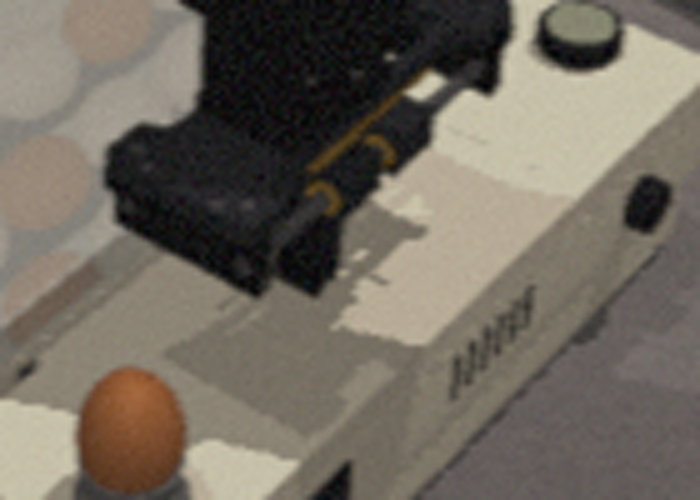

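The tips are still in free air at pixel (343.6,259), having dropped 4 px over 11 mm. I expect contact about 10 mm lower. Before going on I'll check the clearance between the gripper body's end and the egg.

```bash
python3 - <<'E'
from h import *
e=cast("top",(247,253.8),.165);ux=np.array([.99,-.141,0]);uy=np.array([.141,.99,0]);c=np.array([.5332,.0344,.1])
print("egg rel TCP",(e-c)@ux,(e-c)@uy)
p=ctrl.camera_params("side");T=np.linalg.inv(p["pose"])
for z in(.15,.17,.19,.21):
  o=[]
  for a in(-.0375,.0375):
    q=c+a*ux+.095*uy;q[2]=z;q=T[:3,:3]@q+T[:3,3];o.append(np.round(np.array(p["K"])@(q/q[2]),1)[:2])
  print(z,o)
E
```

```text
egg rel TCP -0.020445855019265893 0.14121699566796367
0.15 [array([327.9, 279.8]), array([299.2, 263.8])]
0.17 [array([328.2, 272.6]), array([299. , 256.7])]
0.19 [array([328.4, 265.3]), array([298.9, 249.4])]
0.21 [array([328.7, 257.7]), array([298.7, 241.9])]
```

The egg clears the body's end by about 20 mm, and the body's bottom is also some 30 mm higher than the reported TCP implies. I'll continue down in small steps.

```bash
python3 -m creep '[[[0,0,0,1,0,0,0],[0,0,0,2,0,0,0],[0,0,0,3,0,0,0],[0,0,0,4,0,0,0],[0,0,0,4,0,0,0]]]' | grep -E 'pos|force'
for k in 1; do :; done
python3 -m creep '[[[0,0,0,1,0,0,0],[0,0,0,2,0,0,0],[0,0,0,2,0,0,0]]]'| grep -E 'pos|force'
python3 -m creep '[[[0,0,0,1,0,0,0],[0,0,0,2,0,0,0],[0,0,0,2,0,0,0]]]'| grep -E 'pos|force'
```

```text
position: [0.5331, 0.0343, 0.0971]
ft_force: [1.0, 0.3, -0.4]
position: [0.5332, 0.0344, 0.0952]
ft_force: [-0.2, 0.2, -0.7]
position: [0.5331, 0.0344, 0.0931]
ft_force: [-0.6, -0.6, 0.0]
```

```bash
python3 -m creep '[[[0,0,0,1,0,0,0],[0,0,0,2,0,0,0],[0,0,0,2,0,0,0]]]'| grep -E 'pos|force'
```

```text
position: [0.5334, 0.0344, 0.0916]
ft_force: [-1.2, -0.5, 2.8]
```

```bash
python3 -m creep '[[[0,0,0,1,0,0,0],[0,0,0,2,0,0,0],[0,0,0,2,0,0,0]]]'| grep -E 'pos|force'
```

```text
position: [0.5334, 0.0344, 0.0895]
ft_force: [-1.5, -0.1, 4.2]
```

It gives like the plate's spring: contact at about 0.093, then 2.8 N and 4.2 N. I'll press on 1 mm at a time.

```bash
python3 -m creep '[[[0,0,0,1,0,0,0],[0,0,0,1,0,0,0]]]'| grep -E 'pos|force'
python3 -m creep '[[[0,0,0,1,0,0,0],[0,0,0,1,0,0,0],[0,0,0,1,0,0,0]]]'| grep -E 'time|pos|force'
python3 - <<'E'
from h import *
i=ctrl.get_image("side")[:,:,::-1]
cv2.imwrite("pics/s4.png",cv2.resize(i[120:330,170:450],None,fx=2.5,fy=2.5))
E
```

```text
position: [0.5334, 0.0344, 0.0882]
ft_force: [-1.0, -0.3, 3.2]
time: 7.95
position: [0.5334, 0.0344, 0.0874]
ft_force: [-0.8, -0.8, 4.3]
```

View pics/s4.png

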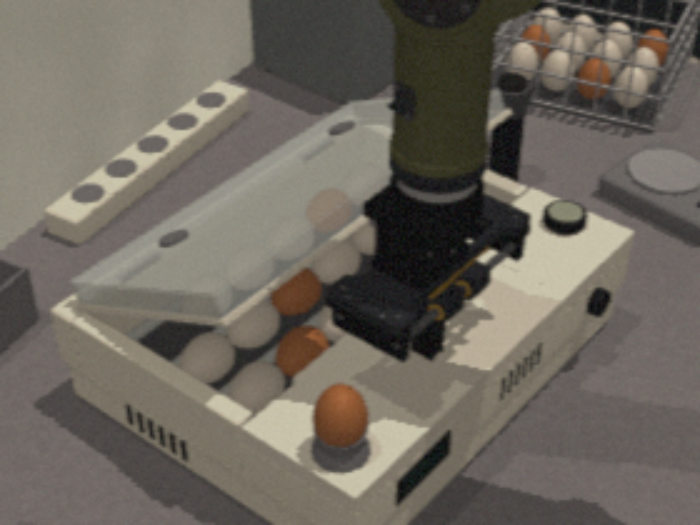

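The cover has sprung up and is rising. I'll lift off and back away toward the robot.

```bash
python3 -m creep '[[[0,0,0,-10,0,0,0],[0,-5,0,-35,0,0,0],[0,-25,0,-65,0,0,0],[0,-50,0,-90,0,0,0],[0,-70,0,-115,0,0,0]]]'| grep -E 'time|pos|force'
python3 -m creep '[[[0,-10,0,-15,0,0,0],[0,-10,0,-15,0,0,0],[0,-10,0,-15,0,0,0],[0,-10,0,-15,0,0,0],[0,-10,0,-15,0,0,0]]]'| grep -E 'time|pos|force'
python3 -m creep '[[[0,0,0,0,0,0,0],[0,0,0,0,0,0,0],[0,0,0,0,0,0,0],[0,0,0,0,0,0,0],[0,0,0,0,0,0,0]]]'| grep -E 'time|pos|force'
python3 -m creep '[[[0,0,0,0,0,0,0],[0,0,0,0,0,0,0],[0,0,0,0,0,0,0],[0,0,0,0,0,0,0],[0,0,0,0,0,0,0]]]'| grep -E 'time|pos|force'
python3 - <<'E'
from h import *
i=ctrl.get_image("side")[:,:,::-1];j=ctrl.get_image("top")[:,:,::-1]
k=np.hstack([i,j]);cv2.imwrite("pics/end.png",cv2.resize(k,(800,300),interpolation=cv2.INTER_AREA))
E
```

```text
time: 8.5
position: [0.4627, 0.0452, 0.2032]
ft_force: [0.9, -0.3, 0.4]
time: 9.0
position: [0.4538, 0.046, 0.2161]
ft_force: [0.6, 0.4, 0.4]
time: 9.5
position: [0.4542, 0.0461, 0.2173]
ft_force: [0.2, -0.3, 0.1]
time: 10.0
position: [0.4541, 0.0461, 0.2174]
ft_force: [-0.3, 0.4, -0.1]
```

View pics/end.png

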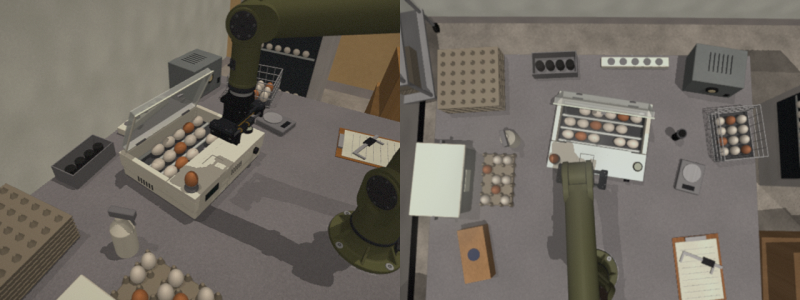

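The cover is standing open, the hand is clear of everything, and the egg cup, thermometer and the other items are in place. I'll hand it in.

```bash
python3 -c "
from bench import ctrl
ctrl.close_job();print(ctrl.get_state()['time'])"
```

```text
the job is handed in; nothing more can be done
the job is handed in; nothing more can be done
```

The incubator cover is standing open and the job is handed in. It took about 10 s of the 48 s allowed.

- **Finding the plate:** I found its outline in the top, side and wrist views. They agree on roughly (0.533, 0.035) m, which is about 51 mm to the left of the deck's middle.
- **Pressing it:** I felt down with the gripper shut until the plate gave, then pressed about 6 mm. The vertical force read 4.3 N at most. The cover sprang up, and I lifted the hand up and back toward the robot.
- **Last checks:** The final side and top pictures show the cover open and the hand clear. Force readings are at noise level. The egg cup, thermometer, tray, scale, torch and bottle look unmoved. I judged the cover angle and the other items by eye and did not measure them.
- **What disagreed:** The fingertips were about 25–30 mm higher than the reported tool position implied. The plate was touched at a reported height of about 0.093 m instead of 0.118 m. The side and wrist pictures both showed this offset, so I went by the pictures and the felt force; I did not find its cause.
- **A slip:** One row I typed during the approach included an unintended brief tilt of 0.14 rad. It happened in free air and was undone in the next row.

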